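# Drop the full medicine bottle through the tipping tray of the take-back box

## Task

One of the three returned medicine bottles in the steel instrument tray is still full; they look alike, so only the weight in the hand tells which. Lay the full one gently across the drop tray on top of the take-back box and let go, so that its own weight tips it down into the box (never push the tray or the bottle down), and put the two empty ones in the grey tote. Never leave an empty bottle on the drop tray, and leave the other things on the desk where they are.

Things in the scene. Friction and masses are not known exactly. Their poses are not given: they have to be found in the camera images.
- bottle_1_mid (a point): Look-alike bottle, opaque white plastic, lying: square section 56 x 56 mm, 42 mm round cap. Point: middle of the square part, 28 mm above what it lies on; x along the bottle to the cap, z up. Square part reaches 44 mm either way along x, cap ends at +64 mm. Mass about 60 g empty, 260 to 350 g full; exactly one of the three is full, a different one each time, unseen: only its weight tells.
- bottle_2_mid (a point): Second look-alike bottle, same sizes, masses and point as bottle_1_mid.
- bottle_3_mid (a point): Third look-alike bottle, same sizes, masses and point as bottle_1_mid.
- inst_tray: Fixed stainless instrument tray in which the three bottles lie at the start, side by side across it, about 110 mm apart along its x: 380 (x) x 180 (y) mm, floor 3 mm thick, rim 12 mm high. Origin: centre of its underside.
- drop_tray (a joint): Tilt of the take-back box's counterbalanced drop tray, rad: 0 = level, against its stop; 1.0 = fully tipped, rear edge down in the box. A steel bar in its front edge keeps it level under anything below about 130 g laid at tray_seat (an empty does not move it) and swings it level again when a load has slid off. A full bottle let go at tray_seat tips it over within about a second.
- tray_seat (a point): Point on the drop tray's upper face, on its middle line, where the middle of a bottle goes (within 15 mm), its length across the tray (this y). x to the box's rear, z up when level; moves with the tray. Flat stainless pan 180 (x) x 172 (y) mm, flanges 14 mm high, 84 mm either side. Pivot axis (along y) 60 mm in front (-x) at pan level, counterweight bar 120 mm in front, rear edge 55 mm behind.
- takeback: Fixed take-back box: clear plastic tub with white head on a steel desk bracket; origin at the centre of its underside, x to its rear (away from the robot), z up. 250 (x) x 200 (y) mm. The level pan is 205 mm above the desk; side cheeks (95 mm either side) stand 45 mm above the pan. The only way in is by the tipping tray: a fixed plate, level with the pan, covers the rear 20 mm behind it.
- box_inside (a point): Centre of the inner floor of the take-back box, 12 mm above the desk; axes as the box. Inside 240 (x) x 190 (y) mm.
- tote_in (a point): Centre of the inner floor (4 mm above the desk) of the fixed empties tote, an open grey plastic box 320 (x) x 200 (y) mm, walls 4 mm thick, 80 mm tall. It stands on one side of the take-back box, the instrument tray on the other; which side is which differs.
- stapler: Bystander, to be left where it is: black stapler, 138 x 36 mm, 52 mm tall, lying flat. Origin at the centre of its underside.
- note_block: Bystander, to be left where it is: salmon-pink sticky-note block, 51 (x) x 76 (y) x 22 mm. Origin at the centre of its underside.
- mouse: Bystander, to be left where it is: black computer mouse, 100 x 62 mm, 33 mm tall. Origin at the centre of its underside.
- coffee_cup: Bystander, to be left where it is: paper coffee cup, 84 mm across, 110 mm tall. Origin at the centre of its underside.
- spray_can: Bystander, to be left where it is: aluminium spray can with a paper label, 60 mm across, 200 mm tall. Origin at the centre of its underside.
- cream_tube: Bystander, to be left where it is: white hand-cream tube standing on its cap, 50 mm wide, 133 mm tall. Origin at the centre of its underside.
Mind the look-alikes: they are no part of the job. What is shaped like the part that bears bottle_1_mid but red or yellow is not meant.

How it is judged:
On the way:
1. the drop tray tips well over (past 0.7 rad) with a bottle on it or just gone from it (value of joint drop_tray above 0.7 rad and distance between any of bottle_1_mid, bottle_2_mid, bottle_3_mid and tray_seat below 0.2 m), for 0.05 s.
At the end, for the whole second after the job is handed in: One bottle (only the full one can get there) lies inside the take-back box, middle under 120 mm above its floor; the two others are in the tote, middles inside its walls and under 90 mm above its floor; the drop tray is level again (under 0.1 rad); bottles at rest (under 30 mm/s) ((((x of bottle_1_mid in the frame of box_inside between -0.12 and 0.12 m and y of bottle_1_mid in the frame of box_inside between -0.095 and 0.095 m and z of bottle_1_mid in the frame of box_inside between 0 and 0.12 m) and (x of bottle_2_mid in the frame of tote_in between -0.155 and 0.155 m and y of bottle_2_mid in the frame of tote_in between -0.095 and 0.095 m and z of bottle_2_mid in the frame of tote_in between 0 and 0.09 m) and (x of bottle_3_mid in the frame of tote_in between -0.155 and 0.155 m and y of bottle_3_mid in the frame of tote_in between -0.095 and 0.095 m and z of bottle_3_mid in the frame of tote_in between 0 and 0.09 m)) or ((x of bottle_2_mid in the frame of box_inside between -0.12 and 0.12 m and y of bottle_2_mid in the frame of box_inside between -0.095 and 0.095 m and z of bottle_2_mid in the frame of box_inside between 0 and 0.12 m) and (x of bottle_1_mid in the frame of tote_in between -0.155 and 0.155 m and y of bottle_1_mid in the frame of tote_in between -0.095 and 0.095 m and z of bottle_1_mid in the frame of tote_in between 0 and 0.09 m) and (x of bottle_3_mid in the frame of tote_in between -0.155 and 0.155 m and y of bottle_3_mid in the frame of tote_in between -0.095 and 0.095 m and z of bottle_3_mid in the frame of tote_in between 0 and 0.09 m)) or ((x of bottle_3_mid in the frame of box_inside between -0.12 and 0.12 m and y of bottle_3_mid in the frame of box_inside between -0.095 and 0.095 m and z of bottle_3_mid in the frame of box_inside between 0 and 0.12 m) and (x of bottle_1_mid in the frame of tote_in between -0.155 and 0.155 m and y of bottle_1_mid in the frame of tote_in between -0.095 and 0.095 m and z of bottle_1_mid in the frame of tote_in between 0 and 0.09 m) and (x of bottle_2_mid in the frame of tote_in between -0.155 and 0.155 m and y of bottle_2_mid in the frame of tote_in between -0.095 and 0.095 m and z of bottle_2_mid in the frame of tote_in between 0 and 0.09 m))) and value of joint drop_tray below 0.1 rad and linear speed of each of bottle_1, bottle_2, bottle_3 below 0.03 m/s); the robot touches nothing.
It fails at once if the tray tipped by hand: the fingers touch the tray or a bottle on it (over 0.5 N) while the tray is past 0.6 rad (value of joint drop_tray above 0.6 rad and (contact force between the fingers and drop_tray above 0.5 N or (contact force between the fingers and bottle_1 above 0.5 N and distance between bottle_1_mid and tray_seat below 0.12 m) or (contact force between the fingers and bottle_2 above 0.5 N and distance between bottle_2_mid and tray_seat below 0.12 m) or (contact force between the fingers and bottle_3 above 0.5 N and distance between bottle_3_mid and tray_seat below 0.12 m))).
It fails at once if a bottle left lying on the drop tray without tipping it: still on the level tray when the gripper is more than 150 mm away from it (value of joint drop_tray below 0.05 rad and ((x of bottle_1_mid in the frame of tray_seat between -0.075 and 0.075 m and y of bottle_1_mid in the frame of tray_seat between -0.08 and 0.08 m and z of bottle_1_mid in the frame of tray_seat between 0 and 0.06 m and distance between the grasp point and bottle_1_mid above 0.15 m and linear speed of bottle_1 below 0.02 m/s) or (x of bottle_2_mid in the frame of tray_seat between -0.075 and 0.075 m and y of bottle_2_mid in the frame of tray_seat between -0.08 and 0.08 m and z of bottle_2_mid in the frame of tray_seat between 0 and 0.06 m and distance between the grasp point and bottle_2_mid above 0.15 m and linear speed of bottle_2 below 0.02 m/s) or (x of bottle_3_mid in the frame of tray_seat between -0.075 and 0.075 m and y of bottle_3_mid in the frame of tray_seat between -0.08 and 0.08 m and z of bottle_3_mid in the frame of tray_seat between 0 and 0.06 m and distance between the grasp point and bottle_3_mid above 0.15 m and linear speed of bottle_3 below 0.02 m/s))).
It fails at once if one of the other loose things on the desk (stapler, notes, mouse, cup, can, tube) moved by more than 30 mm (distance of any of stapler, note_block, mouse, coffee_cup, spray_can, cream_tube from where it was at the start of the episode above 0.03 m).
It fails at once if a bottle dropped on the drop tray: out of the fingers while its underside is still more than 30 mm above the level tray (value of joint drop_tray below 0.1 rad and ((x of bottle_1_mid in the frame of tray_seat between -0.08 and 0.08 m and y of bottle_1_mid in the frame of tray_seat between -0.09 and 0.09 m and z of bottle_1_mid in the frame of tray_seat between 0.058 and 0.2 m and contact force between the fingers and bottle_1 below 0.05 N) or (x of bottle_2_mid in the frame of tray_seat between -0.08 and 0.08 m and y of bottle_2_mid in the frame of tray_seat between -0.09 and 0.09 m and z of bottle_2_mid in the frame of tray_seat between 0.058 and 0.2 m and contact force between the fingers and bottle_2 below 0.05 N) or (x of bottle_3_mid in the frame of tray_seat between -0.08 and 0.08 m and y of bottle_3_mid in the frame of tray_seat between -0.09 and 0.09 m and z of bottle_3_mid in the frame of tray_seat between 0.058 and 0.2 m and contact force between the fingers and bottle_3 below 0.05 N))).
It also fails if it takes over 72 s, if anything falls off the work surface, if the arm or the gripper's body presses on something with over 40 N, if the wrist force passes 120 N, or if a joint passes its speed limit or range.

## Robot

A 6-joint arm with a two-finger parallel gripper is mounted at the origin on the work surface. World frame = base frame: x ahead of the robot, y to its left, z up, the work surface at z = 0. Lengths are in m, angles in rad, forces in N, time in s.
With the tool pointing down it reaches from about 0.4 to 0.825 m from the base axis. Payload 7 kg.
Tool frame: the origin (TCP) lies on the centre line of the jaws, within the pads' length; the fingertips stand arm.tip_reach ahead of it and the grasp point (between the pads) lies 5 mm behind it (arm.tip_reach is the distance from the TCP to the fingertips, in m); z points along the fingers, y is the line along which they close (so a half turn about z gives the same grasp; the last joint's range is limited). The gripper opens to 88 mm and grips with 3 to 60 N. Pads are 19 mm wide; open, the fingers measure 130 mm over their backs; the gripper's body (78 mm by 193 mm) begins 47 mm behind the grasp point.
Start: joints at [0.288, 0.359, 0.012, 0, -1.224, -0.288], TCP at [0.675, -0, 0.241] pointing down, gripper open.
Joint ranges: [-3.07, 3.07], [-1.43, 2.12], [-1.02, 1.25], [-3.03, 1.67], [-3.05, -0], [-3.03, 3.03]. Speed limits (rad/s): [2.39, 2.39, 3.01, 3.14, 3.14, 3.14].

## Interface

Orientations are given as [roll, pitch, yaw] about the fixed x, y, z axes, in that order (R = Rz(yaw) Ry(pitch) Rx(roll)).
In Python, from station import status, optics, order, arm gives the robot as it stands. The module is installed in compiled form; this text tells all that it offers.
- The arm moves only by the shell command python3 -m jog 'ROWS' [FORCE]. ROWS is JSON, a list of rows, each a list of 3 entries, a list of its own where there are three numbers: the gripper command: -1 is shut, 1 is fully open, values between are in proportion, then the shift along the tool's x, y, z in mm, then the turn about the tool's z in rad. A call has 1 to 20 rows; each row is the pose to reach, as a shift and turn from the pose commanded when the call began, along the tool's axes at that moment; what a row does not reach only later rows make up. A row lasts 1/8 s, in which the tool goes at most 62.5 mm and 10.7 degrees, less where a joint would pass 70% of its speed; a pose out of reach is approached as far as the arm can. A call with a gripper value outside its range is refused whole. The fingers move at their own pace and stop on an object; FORCE is the grip in N (left out, the last holds). Time passes only in rows, so rows that repeat a pose let the fingers close. It gives the time, the measured TCP pose, the force, the opening and the grip force at its end, in the units of the state.
- status.get_state(): the state, without advancing time (a new reading comes with each control period).
- optics.grab_frame(name): name is "scene" or "side" or "wrist"; returns a dict with "color" (420x560x3 uint8, red, green, blue), "mtx" (3x3 intrinsics, pixels), "k1" (the pictures are not rectified: a ray, as slopes to the right and down, at radius r is drawn at 1 + k1 r^2 times it, then the intrinsics apply), "cam_to_world" (4x4, takes a point from camera to world coordinates). Camera axes: x right, y down, z forward; pixel columns grow to the right and rows downward; lengths in m; the calibration is good to about 2 mm. A picture is of the moment at which its call begins. There is no depth.
- order.job_done(): hands the job in; it is judged then, once.
The state is a dict: "t": time; "q": joint angles; "qd": joint speeds; "joint_efforts": joint torques, N m; "eef_pos": TCP position; "ee_rot": TCP orientation; "force": force on the tool from outside, world axes, zero at the start; "moment": the same for the moment, N m; "width": finger opening in m; "gripper_force": force on a finger pad.
Only numpy, scipy, OpenCV 4.12 (cv2) and the standard library are available. Lean on these libraries where they do the work, as an engineer would, in place of code of your own. Each camera call takes 0.05 s, during which the arm holds its last target. There are 200 camera calls.

## Working session

There is one attempt and no reset: what is moved stays moved. The work goes in short steps, Python scripts to look and compute and a shell command to move; the robot and the scene stay as the last step left them, time stands still between calls to the robot, and variables do not carry over. Pictures are saved under pics/ and viewed, at most 10 in all, crops included, and the job is handed in when it is done.

```bash
mkdir -p pics; cat > h.py <<'E'
import numpy as np, cv2
from station import status, optics, order, arm
def grab(n,save=None):
    f=optics.grab_frame(n)
    if save: cv2.imwrite('pics/'+save,cv2.cvtColor(f['color'],cv2.COLOR_RGB2BGR))
    return f
def ray(f,u,v):
    p=cv2.undistortPoints(np.array([[[u,v]]],float),f['mtx'],np.array([f['k1'],0,0,0.]))[0,0]
    T=f['cam_to_world']; return T[:3,3],T[:3,:3]@np.array([p[0],p[1],1])
def onz(f,u,v,z):
    o,d=ray(f,u,v); return o+d*(z-o[2])/d[2]
E
python3 - <<'E'
from h import *
import pickle
fs={}
for n in('scene','side','wrist'):
    fs[n]=grab(n,n+'0.png'); print(n,fs[n]['cam_to_world'].round(3).tolist(),fs[n]['k1'])
pickle.dump(fs,open('f0.pkl','wb'))
s=status.get_state();print(s,arm.tip_reach)
a=cv2.imread('pics/scene0.png');b=cv2.imread('pics/side0.png')
E
```

```text
scene [[-0.899, 0.368, -0.237, 0.813], [0.437, 0.772, -0.461, 0.524], [0.014, -0.518, -0.855, 1.09], [0.0, 0.0, 0.0, 1.0]] -0.06389361190142742
side [[0.951, 0.254, -0.175, 0.696], [0.309, -0.766, 0.564, -0.507], [0.009, -0.59, -0.807, 0.869], [0.0, 0.0, 0.0, 1.0]] -0.05927535532571028
wrist [[-1.0, 0.0, -0.001, 0.675], [0.0, 0.965, 0.261, -0.07], [0.001, 0.261, -0.965, 0.384], [0.0, 0.0, 0.0, 1.0]] -0.028426476157376403
{'t': 0.15, 'q': array([ 2.88080203e-01,  3.59234628e-01,  1.12515583e-02, -2.13168376e-04,
       -1.22409574e+00, -2.88115704e-01]), 'qd': array([-0.00062269, -0.00285768,  0.00410578,  0.00040847, -0.00104679,
       -0.00071967]), 'joint_efforts': array([ 1.39394037e-04, -5.83274567e+01,  2.93289685e+01,  7.00122759e+00,
        8.75052094e-03, -9.76538854e-05]), 'eef_pos': array([ 6.74646121e-01, -5.41394187e-05,  2.39829698e-01]), 'ee_rot': array([ 3.14030609e+00, -1.72281671e-04, -1.57090428e+00]), 'force': array([-0.41619794,  0.14987119, -0.69040187]), 'moment': array([0.06493253, 0.04424914, 0.04024869]), 'gripper_force': 0.0, 'width': 0.08740831239148614} 0.014
```

View pics/scene0.png

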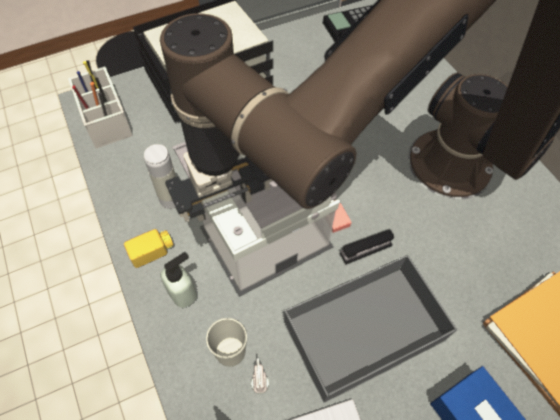

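View pics/side0.png

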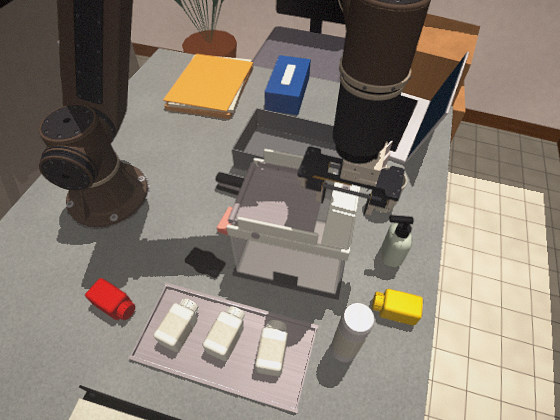

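The scene picture shows the tote at (370,325), on +y, and the take-back box at (265,235). The side picture shows white bottles at (178,325), (225,333) and (272,348) in the instrument tray. The red (110,300) and yellow (403,306) bottles are outside the tray and the wrong colour, so they are decoys. I'll confirm with an enlarged crop and measure.

```bash
python3 - <<'E'
from h import *
import pickle
fs=pickle.load(open('f0.pkl','rb')); f=fs['side']
im=cv2.cvtColor(f['color'],cv2.COLOR_RGB2BGR)
cv2.imwrite('pics/crop.png',cv2.resize(im[140:420,120:380],None,fx=2.1,fy=2.1,interpolation=cv2.INTER_CUBIC))
hsv=cv2.cvtColor(im,cv2.COLOR_BGR2HSV)
m=((hsv[...,2]>185)&(hsv[...,1]<60)).astype(np.uint8); m[:290]=0;m[:,:140]=0;m[:,310:]=0
n,l,st,c=cv2.connectedComponentsWithStats(m)
for i in range(1,n):
    if st[i,4]<80: continue
    ct=max(cv2.findContours((l==i).astype(np.uint8),cv2.RETR_EXTERNAL,cv2.CHAIN_APPROX_NONE)[0],key=len)
    P=np.array([onz(f,*p[0].astype(float),0.059)[:2] for p in ct],np.float32)
    print(st[i],c[i].round(),cv2.minAreaRect(P),onz(f,*c[i],.059).round(3))
for p in [(167,288),(318,325),(295,408),(131,357)]: print('tray',onz(f,*p,.012).round(3))
E
```

```text
[ 140  290  170  123 9894] [232. 350.] ((0.5139997005462646, -0.30887871980667114), (0.35460516810417175, 0.16957025229930878), 1.679944396018982) [ 0.529 -0.315  0.059]
[183 290  85  24 253] [227. 301.] ((0.47208893299102783, -0.21807518601417542), (0.2013300359249115, 0.007492958102375269), 2.10028338432312) [ 0.479 -0.218  0.059]
tray [ 0.313 -0.216  0.012]
tray [ 0.687 -0.189  0.012]
tray [ 0.687 -0.374  0.012]
tray [ 0.315 -0.39   0.012]
```

View pics/crop.png

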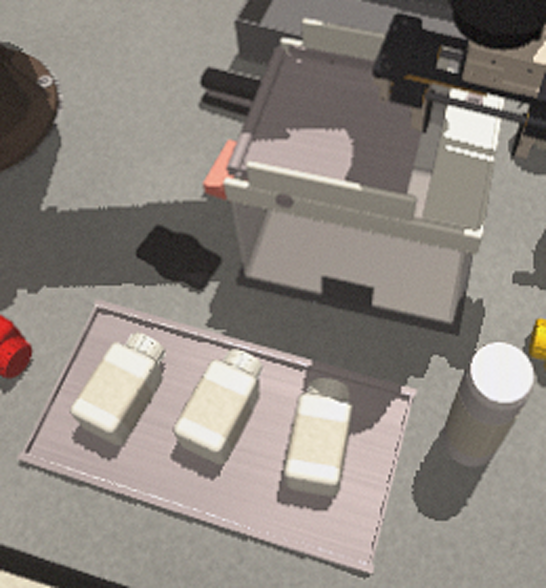

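The crop confirms three white bottles in the tray, caps pointing up and right. They are the meant ones; the red and yellow ones are not. Next I'll mask them by chroma.

```bash
python3 - <<'E'
from h import *
import pickle
fs=pickle.load(open('f0.pkl','rb')); f=fs['side']
lab=cv2.cvtColor(f['color'],cv2.COLOR_RGB2LAB).astype(int)
for p in [(175,326),(160,340),(200,330),(178,312)]: print(p,lab[p[1],p[0]])
m=((lab[...,2]-lab[...,1]>4)&(lab[...,0]>165)).astype(np.uint8); m[:290]=0;m[:,:140]=0;m[:,310:]=0
n,l,st,c=cv2.connectedComponentsWithStats(m)
for i in range(1,n):
    if st[i,4]<80: continue
    ct=max(cv2.findContours((l==i).astype(np.uint8),cv2.RETR_EXTERNAL,cv2.CHAIN_APPROX_NONE)[0],key=len)
    P=np.array([onz(f,*p[0].astype(float),0.059)[:2] for p in ct],np.float32)
    print(st[i],c[i].round(),cv2.minAreaRect(P),onz(f,*c[i],.059).round(3))
q=lambda u,v,z:onz(f,120+u/2.1,140+v/2.1,z).round(3)
print('seat guess box: near cheek',q(246,166,.25),q(483,236,.25),'far cheek',q(303,22,.25),'plate edge',q(415,205,.205),q(430,130,.205),'can top',q(500,372,.2),'mouse',q(178,258,.02))
E
```

```text
(175, 326) [225 126 143]
(160, 340) [157 128 135]
(200, 330) [186 133 132]
(178, 312) [239 127 132]
[153 298  45  48 906] [175. 321.] ((0.3876343071460724, -0.2929738163948059), (0.10468831658363342, 0.055136196315288544), 83.4301986694336) [ 0.388 -0.298  0.059]
[203 306  42  49 851] [223. 330.] ((0.49631214141845703, -0.2765456736087799), (0.10572810471057892, 0.054439086467027664), 84.00055694580078) [ 0.496 -0.282  0.059]
[256 324  31  47 730] [271. 349.] ((0.6058087348937988, -0.28197601437568665), (0.05447434261441231, 0.09258994460105896), 8.048785209655762) [ 0.607 -0.288  0.059]
seat guess box: near cheek [ 0.481 -0.12   0.25 ] [ 0.71  -0.124  0.25 ] far cheek [0.468 0.077 0.25 ] plate edge [ 0.64  -0.083  0.205] [0.631 0.012 0.205] can top [ 0.755 -0.222  0.2  ] mouse [ 0.375 -0.127  0.02 ]
```

Middles: A (0.387,-0.301), B (0.495,-0.285), C (0.606,-0.284). Moving to hover over C; from there I also get a clear view of the box.

```bash
python3 -m jog '[[1,[0,0,-60],0],[1,[60,15,-60],0],[1,[284,69,-60],-0.14],[1,[284,69,-60],-0.14],[1,[284,69,-60],-0.14],[1,[284,69,-40],-0.14],[1,[284,69,-20],-0.14],[1,[284,69,0],-0.14],[1,[284,69,20],-0.14],[1,[284,69,20],-0.14]]' 20
python3 - <<'E'
from h import *
import pickle
fs={}
for n in('scene','side','wrist'): fs[n]=grab(n,n+'1.png')
pickle.dump(fs,open('f1.pkl','wb'))
a,b,c=[cv2.imread('pics/%s1.png'%n) for n in('scene','side','wrist')]
x=cv2.resize(a[120:400,150:470],(512,448)); cv2.imwrite('pics/scene1c.png',cv2.resize(a[120:400,140:480],None,fx=2.1,fy=2.1,interpolation=cv2.INTER_CUBIC))
cv2.imwrite('pics/sw.png',np.hstack([cv2.resize(b[120:320,200:400],(400,400)),cv2.resize(c,(400,300)).copy() if 0 else cv2.copyMakeBorder(cv2.resize(c,(400,300)),0,100,0,0,cv2.BORDER_CONSTANT)]))
E
```

```text
t: 1.4
eef_pos: [0.6049, -0.2838, 0.2185]
ee_rot: [3.138, 0.002, -1.431]
force: [-0.1, 0.0, -0.5]
width: 0.0875
gripper_force: 0.0
```

View pics/scene1c.png

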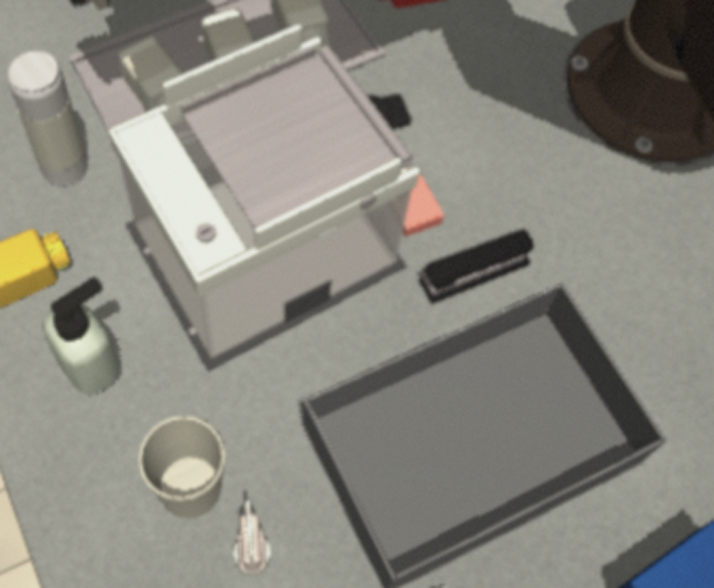

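View pics/sw.png

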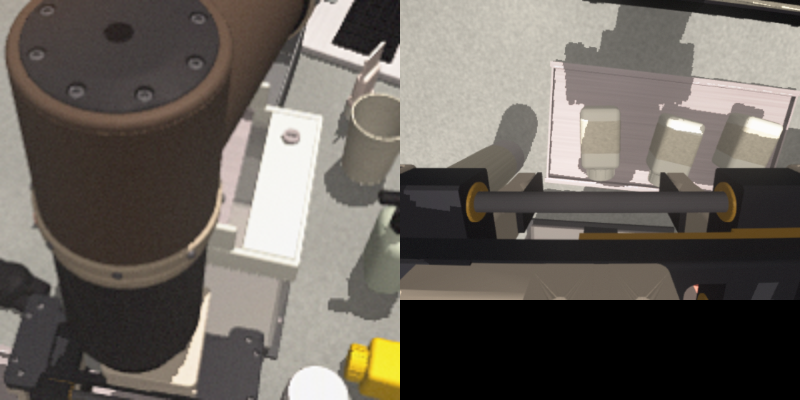

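The scene crop shows the pan (rear edge (187,112)-(260,222), front edge (328,50)-(405,165)), box base corners (130,225), (210,365), (402,268), and the tote rim (303,403), (562,288), (662,440), (390,583). The wrist view shows bottle C under the gripper at about wrist pixel (280,200). Converting these to positions.

```bash
python3 - <<'E'
from h import *
import pickle
fs=pickle.load(open('f1.pkl','rb')); f=fs['scene']
q=lambda u,v,z:onz(f,140+u/2.1,120+v/2.1,z).round(3)
print('tote',[q(*p,.08) for p in[(303,403),(562,288),(662,440),(390,583)]])
print('base',[q(*p,0) for p in[(130,225),(210,365),(402,268)]])
print('head rear',[q(*p,.25) for p in[(113,130),(200,275)]],'cheek front',q(417,172,.25),q(320,40,.25))
print('pan rear',[q(*p,.205) for p in[(187,112),(260,222)]],'front',[q(*p,.205) for p in[(328,50),(405,165)]])
w=fs['wrist']
print('C',[onz(w,*p,.059).round(3) for p in[(256,152),(305,152),(256,235),(308,235)]])
print('C base floor-ish mid', onz(w,280,190,.059).round(3))
E
```

```text
tote [array([0.636, 0.213, 0.08 ]), array([0.319, 0.219, 0.08 ]), array([0.321, 0.41 , 0.08 ]), array([0.64, 0.41, 0.08])]
base [array([ 0.713, -0.108,  0.   ]), array([ 0.697,  0.102, -0.   ]), array([0.44 , 0.088, 0.   ])]
head rear [array([ 0.712, -0.073,  0.25 ]), array([0.697, 0.114, 0.25 ])] cheek front [0.461 0.102 0.25 ] [ 0.472 -0.088  0.25 ]
pan rear [array([ 0.627, -0.093,  0.205]), array([0.613, 0.063, 0.205])] front [array([ 0.452, -0.104,  0.205]), array([0.449, 0.066, 0.205])]
C [array([ 0.637, -0.324,  0.059]), array([ 0.59 , -0.33 ,  0.059]), array([ 0.627, -0.241,  0.059]), array([ 0.574, -0.248,  0.059])]
C base floor-ish mid [ 0.609 -0.29   0.059]
```

C's middle is (0.607,-0.284), which agrees with the first measurement, so I descend, grip and lift a little to weigh it.

```bash
python3 -m jog '[[1,[0,-2,60],0],[1,[0,-2,120],0],[1,[0,-2,160],0],[1,[0,-2,180],0],[1,[0,-2,180],0],[-1,[0,-2,180],0],[-1,[0,-2,180],0],[-1,[0,-2,180],0],[-1,[0,-2,180],0],[-1,[0,-2,150],0],[-1,[0,-2,110],0],[-1,[0,-2,80],0],[-1,[0,-2,80],0],[-1,[0,-2,80],0],[-1,[0,-2,80],0],[-1,[0,-2,80],0]]' 25
python3 -c "
from h import *
s=status.get_state();print(s['force'],s['moment'],s['joint_efforts'])"
```

```text
t: 3.55
eef_pos: [0.6075, -0.2836, 0.1395]
ee_rot: [3.14, 0.001, -1.431]
force: [-0.5, -0.7, -1.2]
width: 0.0559
gripper_force: 25.0
[-0.49714237 -0.65192967 -1.22482264] [-0.00565697 -0.00256909  0.04519658] [-5.26581978e-03 -6.11483788e+01  2.68149751e+01  6.41093686e+00
  5.06492914e-02 -9.96594167e-05]
```

The net load is only about 0.7 N, so C is empty. Carrying it over to the tote, checking the weight again on the way.

```bash
python3 -m jog '[[-1,[0,0,-60],0],[-1,[0,0,-120],0],[-1,[0,0,-180],0],[-1,[-50,-3,-200],0.05],[-1,[-110,-7,-200],0.1],[-1,[-170,-10,-200],0.14],[-1,[-230,-14,-200],0.14],[-1,[-290,-18,-200],0.14],[-1,[-350,-21,-200],0.14],[-1,[-410,-25,-200],0.14],[-1,[-470,-28,-200],0.14],[-1,[-530,-32,-200],0.14],[-1,[-595,-36,-200],0.14],[-1,[-595,-36,-200],0.14],[-1,[-595,-36,-200],0.14],[-1,[-595,-36,-150],0.14],[-1,[-595,-36,-100],0.14],[-1,[-595,-36,-50],0.14],[-1,[-595,-36,0],0.14],[-1,[-595,-36,0],0.14]]'
```

```text
t: 6.05
eef_pos: [0.5589, 0.3073, 0.1371]
ee_rot: [3.136, -0.005, -1.573]
force: [-0.2, 1.2, 0.8]
width: 0.0556
gripper_force: 25.0
```

```bash
python3 -m jog '[[-1,[0,0,40],0],[-1,[0,0,75],0],[-1,[0,0,94],0],[-1,[0,0,94],0],[1,[0,0,94],0],[1,[0,0,94],0],[1,[0,0,94],0],[1,[0,0,50],0],[1,[0,0,0],0],[1,[0,0,-60],0],[1,[0,0,-120],0],[1,[0,0,-180],0],[1,[0,0,-180],0]]'
python3 - <<'E'
from h import *
import pickle
f=grab('side','side2.png'); w=grab('wrist','wrist2.png');s=grab('scene')
pickle.dump(dict(side=f,wrist=w,scene=s),open('f2.pkl','wb'))
a=cv2.imread('pics/side2.png')[130:310,210:390]; c=cv2.imread('pics/wrist2.png')
b=cv2.cvtColor(pickle.load(open('f1.pkl','rb'))['scene']['color'],cv2.COLOR_RGB2BGR)[120:300,180:360]
cv2.imwrite('pics/c2.png',cv2.resize(np.hstack([a,b]),None,fx=2.2,fy=2.2,interpolation=cv2.INTER_CUBIC))
E
```

```text
t: 7.68
eef_pos: [0.5623, 0.3114, 0.3275]
ee_rot: [-3.133, 0.006, -1.57]
force: [-0.2, -0.6, -0.8]
width: 0.0877
gripper_force: 0.0
```

View pics/c2.png

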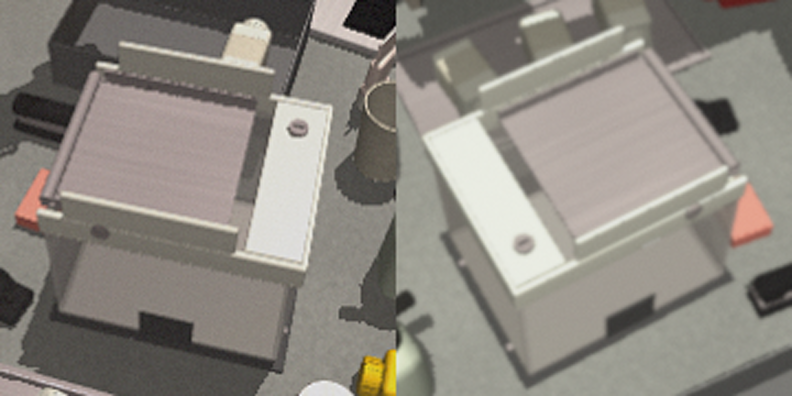

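The empty is in the tote (side crop (248,40)). The pan's rear edge runs (256,105)-(237,222), its front bar (100,75)-(48,205), and the pivot pins sit at (100,232) on the left and (695,210) in the right half.

```bash
python3 - <<'E'
from h import *
import pickle
f=pickle.load(open('f2.pkl','rb'))['side'];g=pickle.load(open('f1.pkl','rb'))['scene']
q=lambda u,v,z:onz(f,210+u/2.2,130+v/2.2,z).round(3)
r=lambda u,v,z:onz(g,180+(u-396)/2.2,120+v/2.2,z).round(3)
print('side rear',q(256,105,.205),q(237,222,.205),'front',q(100,75,.215),q(48,205,.215),'pin',q(100,232,.205))
print('scene rear',r(502,118,.205),r(575,238,.205),'front',r(640,50,.215),r(735,165,.215),'pin',r(695,210,.205))
print('head rear corners side',q(332,105,.21),q(305,268,.21),'scene',r(428,137,.21),r(520,290,.21))
E
```

```text
side rear [0.618 0.082 0.205] [ 0.636 -0.067  0.205] front [0.451 0.061 0.215] [ 0.463 -0.111  0.215] pin [ 0.517 -0.118  0.205]
scene rear [ 0.629 -0.093  0.205] [0.62  0.066 0.205] front [ 0.466 -0.105  0.215] [0.446 0.065 0.215] pin [0.503 0.088 0.205]
head rear corners side [0.694 0.103 0.21 ] [ 0.708 -0.099  0.21 ] scene [ 0.706 -0.1    0.21 ] [0.69  0.097 0.21 ]
```

Seat is about (0.570,-0.009,0.205) with box yaw 0.07. Next, fetching B.

```bash
python3 -m jog '[[1,[60,6,-20],0],[1,[120,13,-20],0],[1,[180,20,-20],0],[1,[240,26,-20],0],[1,[300,33,-20],0],[1,[360,40,-20],0.05],[1,[420,46,0],0.105],[1,[480,53,0],0.105],[1,[540,60,20],0.105],[1,[596,66,40],0.105],[1,[596,66,80],0.105],[1,[596,66,120],0.105],[1,[596,66,120],0.105],[1,[596,66,120],0.105]]' 25
python3 - <<'E'
from h import *
f=grab('wrist')
cv2.imwrite('pics/w3.png',cv2.cvtColor(f['color'],cv2.COLOR_RGB2BGR))
s=status.get_state(); print(s['eef_pos'],s['force'])
lab=cv2.cvtColor(f['color'],cv2.COLOR_RGB2LAB).astype(int)
E
```

```text
t: 9.57
eef_pos: [0.4951, -0.2857, 0.2014]
ee_rot: [-3.141, -0.001, -1.675]
force: [-0.1, 0.7, 0.8]
width: 0.0879
gripper_force: 0.0
[ 0.49550059 -0.28569054  0.20207731] [-0.19220905 -0.54647231  0.68742461]
```

View pics/w3.png

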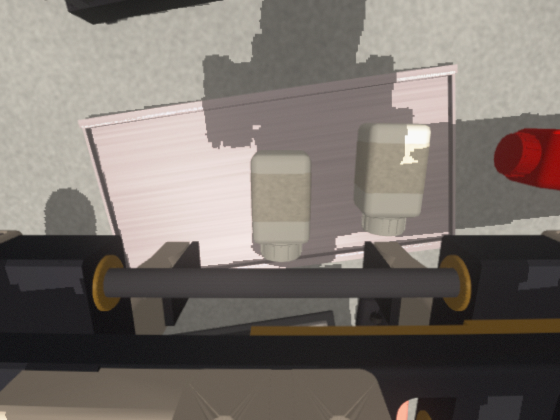

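B lies centred in the jaws at (281,205), aligned; A is at (392,175). I'll grasp B and weigh it, holding still long enough for the reading to settle.

```bash
python3 -m jog '[[1,[0,0,60],0],[1,[0,0,110],0],[1,[0,0,145],0],[1,[0,0,160],0],[1,[0,0,160],0],[-1,[0,0,160],0],[-1,[0,0,160],0],[-1,[0,0,160],0],[-1,[0,0,160],0],[-1,[0,0,130],0],[-1,[0,0,90],0],[-1,[0,0,60],0],[-1,[0,0,60],0],[-1,[0,0,60],0],[-1,[0,0,60],0],[-1,[0,0,60],0]]' 25
python3 -m jog '[[-1,[0,0,0],0]]';python3 -m jog '[[-1,[0,0,0],0]]'
python3 -c "
from h import *
s=status.get_state();print(s['force'],s['moment'],s['joint_efforts'])"
```

```text
t: 11.62
eef_pos: [0.4941, -0.2854, 0.1394]
ee_rot: [3.14, 0.0, -1.676]
force: [0.6, -0.0, -3.2]
width: 0.0559
gripper_force: 25.0
t: 11.75
eef_pos: [0.4944, -0.2855, 0.14]
ee_rot: [3.141, 0.0, -1.676]
force: [-0.3, 0.8, -3.0]
width: 0.056
gripper_force: 25.0
t: 11.88
eef_pos: [0.4945, -0.2855, 0.1403]
ee_rot: [3.141, 0.0, -1.676]
force: [-0.6, -0.7, -4.3]
width: 0.0557
gripper_force: 25.0
[-0.58796709 -0.67913799 -4.34154954] [ 0.04430994 -0.00076976  0.02919438] [-1.64589845e-03 -4.91691899e+01  2.63356268e+01  6.47447616e+00
  3.67793371e-02 -6.84454358e-05]
```

About −3.5 N on average, so B is the full bottle. Carrying it over the drop tray.

```bash
python3 -m jog '[[-1,[0,0,-60],0],[-1,[0,0,-120],0],[-1,[0,0,-180],0],[-1,[0,0,-190],0],[-1,[-40,-6,-190],-0.05],[-1,[-90,-15,-190],-0.1],[-1,[-140,-22,-190],-0.175],[-1,[-190,-30,-190],-0.175],[-1,[-240,-38,-190],-0.175],[-1,[-282,-45,-190],-0.175],[-1,[-282,-45,-190],-0.175],[-1,[-282,-45,-160],-0.175],[-1,[-282,-45,-135],-0.175],[-1,[-282,-45,-135],-0.175],[-1,[-282,-45,-135],-0.175],[-1,[-282,-45,-135],-0.175]]' 25
python3 - <<'E'
from h import *
a,b,c=[grab(n)['color'][...,::-1] for n in('side','scene','wrist')]
cv2.imwrite('pics/c4.png',np.hstack([cv2.resize(a[120:320,200:400],(400,400)),cv2.resize(b[130:330,170:370],(400,400))]))
s=status.get_state(); print(s['eef_pos'],s['ee_rot'])
E
```

```text
t: 13.88
eef_pos: [0.5694, -0.0099, 0.2768]
ee_rot: [-3.14, 0.0, -1.501]
force: [-0.6, -0.1, -2.9]
width: 0.0562
gripper_force: 25.0
[ 0.56913365 -0.00982607  0.27631512] [-3.14038986e+00  2.23074127e-04 -1.50082974e+00]
```

View pics/c4.png

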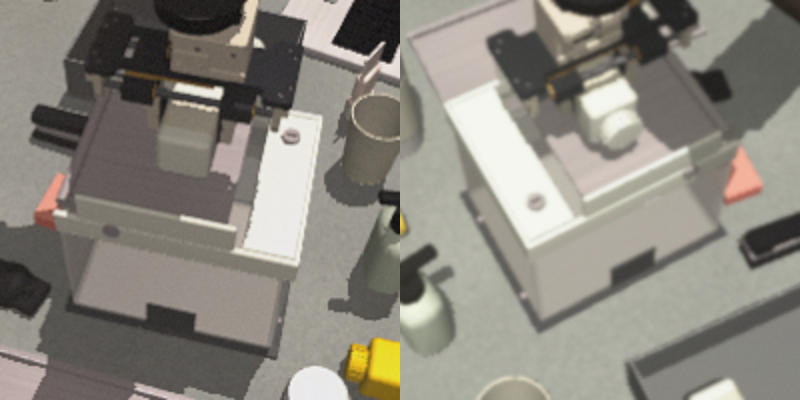

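The bottle hangs across the tray, centred between the cheeks. Lowering it gently while watching the force.

```bash
python3 -m jog '[[-1,[0,0,12],0],[-1,[0,0,22],0],[-1,[0,0,28],0],[-1,[0,0,30],0],[-1,[0,0,30],0],[-1,[0,0,30],0],[-1,[0,0,30],0]]'; python3 -m jog '[[-1,[0,0,2],0],[-1,[0,0,2],0],[-1,[0,0,2],0]]'
```

```text
t: 14.9
eef_pos: [0.569, -0.0098, 0.2459]
ee_rot: [-3.141, 0.0, -1.501]
force: [-0.3, 0.7, -2.9]
width: 0.0563
gripper_force: 25.0
t: 15.28
eef_pos: [0.5689, -0.0098, 0.2435]
ee_rot: [3.142, -0.0, -1.501]
force: [-0.5, -0.4, -2.9]
width: 0.0561
gripper_force: 25.0
```

```bash
python3 -m jog '[[-1,[0,0,2],0],[-1,[0,0,2],0],[-1,[0,0,2],0],[1,[0,0,2],0],[1,[0,0,0],0],[1,[0,0,-40],0],[1,[0,0,-90],0],[1,[0,0,-100],0],[1,[0,0,-100],0],[1,[0,0,-100],0],[1,[0,0,-100],0],[1,[0,0,-100],0],[1,[0,0,-100],0],[1,[0,0,-100],0]]'
python3 - <<'E'
from h import *
a,b=[grab(n)['color'][...,::-1] for n in('side','scene')]
cv2.imwrite('pics/c5.png',np.hstack([cv2.resize(a[120:320,200:400],(400,400)),cv2.resize(b[130:330,170:370],(400,400))]))
E
```

```text
t: 17.02
eef_pos: [0.5689, -0.0098, 0.3435]
ee_rot: [3.141, -0.0, -1.501]
force: [-0.7, -0.4, -0.2]
width: 0.088
gripper_force: 0.0
```

View pics/c5.png

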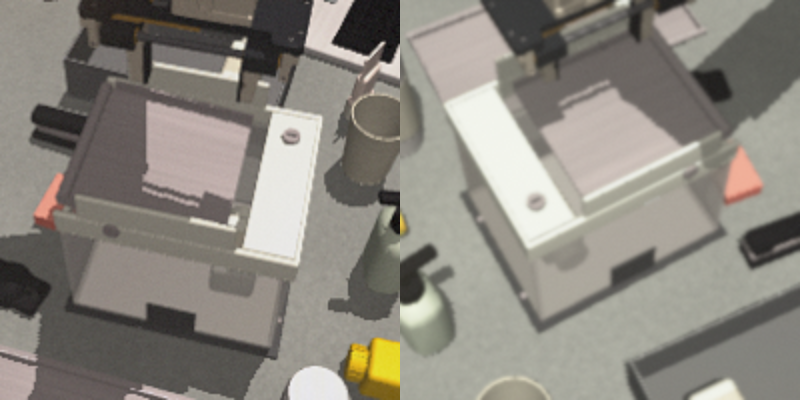

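The full bottle is down in the box, visible through the clear wall at (235,280) and (565,250), and the tray is level again. Now A.

```bash
python3 -m jog '[[1,[50,36,0],0.05],[1,[100,72,0],0.1],[1,[150,108,0],0.185],[1,[200,144,0],0.185],[1,[250,180,20],0.185],[1,[278,202,50],0.185],[1,[278,202,100],0.185],[1,[278,202,160],0.185],[1,[278,202,220],0.185],[1,[278,202,265],0.185],[1,[278,202,290],0.185],[1,[278,202,303],0.185],[1,[278,202,303],0.185],[1,[278,202,303],0.185],[-1,[278,202,303],0.185],[-1,[278,202,303],0.185],[-1,[278,202,303],0.185],[-1,[278,202,303],0.185]]' 25
python3 -m jog '[[-1,[0,0,-30],0],[-1,[0,0,-70],0],[-1,[0,0,-100],0],[-1,[0,0,-100],0],[-1,[0,0,-100],0],[-1,[0,0,-100],0]]'
```

```text
t: 19.38
eef_pos: [0.3869, -0.3013, 0.0407]
ee_rot: [-3.141, -0.0, -1.686]
force: [-0.7, 1.0, 1.2]
width: 0.0556
gripper_force: 25.0
t: 20.12
eef_pos: [0.3861, -0.301, 0.1395]
ee_rot: [3.14, 0.001, -1.686]
force: [0.3, 0.5, 0.0]
width: 0.0558
gripper_force: 25.0
```

No load to speak of, so A is empty. Off to the tote with it.

```bash
python3 -m jog '[[-1,[0,0,-60],0],[-1,[0,0,-120],0],[-1,[0,0,-180],0],[-1,[-50,-12,-200],0],[-1,[-100,-25,-200],0],[-1,[-155,-39,-200],-0.05],[-1,[-210,-52,-200],-0.1],[-1,[-260,-65,-200],-0.115],[-1,[-311,-78,-200],-0.115],[-1,[-360,-59,-200],-0.115],[-1,[-410,-40,-200],-0.115],[-1,[-460,-21,-200],-0.115],[-1,[-510,-2,-200],-0.115],[-1,[-560,17,-200],-0.115],[-1,[-611,35,-200],-0.115],[-1,[-611,35,-180],-0.115],[-1,[-611,35,-120],-0.115],[-1,[-611,35,-60],-0.115],[-1,[-611,35,0],-0.115],[-1,[-611,35,0],-0.115]]'
python3 -m jog '[[-1,[0,0,0],0],[-1,[0,0,40],0],[-1,[0,0,75],0],[-1,[0,0,94],0],[-1,[0,0,94],0],[-1,[0,0,94],0],[1,[0,0,94],0],[1,[0,0,94],0],[1,[0,0,94],0],[1,[0,0,50],0],[1,[0,0,0],0],[1,[0,0,-60],0],[1,[0,0,-120],0],[1,[0,0,-160],0],[1,[0,0,-160],0],[1,[0,0,-160],0]]'
python3 - <<'E'
from h import *
a,b=[grab(n)['color'][...,::-1] for n in('side','scene')]
cv2.imwrite('pics/c6.png',np.hstack([cv2.resize(a,(400,300)),cv2.resize(b,(400,300))]))
E
```

```text
t: 22.62
eef_pos: [0.4199, 0.3067, 0.136]
ee_rot: [3.135, -0.009, -1.571]
force: [0.1, 0.8, -0.3]
width: 0.0556
gripper_force: 25.0
t: 24.62
eef_pos: [0.4217, 0.3094, 0.2999]
ee_rot: [3.141, -0.0, -1.571]
force: [-0.6, -0.3, -0.9]
width: 0.0871
gripper_force: 0.0
```

View pics/c6.png

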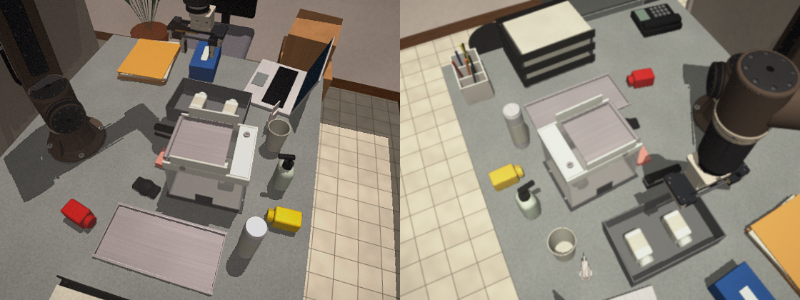

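Both empties lie in the tote (scene half (637,245) and (677,228)), the instrument tray is empty, the drop tray is level and the bystanders have not moved. Handing in.

```bash
python3 -c "
from h import *
print(order.job_done())"
```

```text
the job is handed in; nothing more can be done
None
```

The full bottle, the middle one in the tray, tipped down into the take-back box under its own weight, the two empties are in the tote, and the job is handed in at about 25 s on the robot's clock; no verdict came back.

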